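Fit the filter cartridge into a welding shield

TASK

Fit the blue-edged welding filter into the lens holder of the shield: slip one short end fully in under the yellow lip, then lower the other end and press it down until it has clicked under the red spring latch and the filter lies flat in the pocket. Let go of it, and leave the brush, hammer, jar and steel offcut where they are.

Things in the scene. Friction and masses are not known exactly. Their poses are not given: they have to be found in the camera images.
- filter: Welding filter cartridge: flat rigid plate 108 x 51 x 8 mm (x, y, z), about 100 g, blue rim, dark green window on both faces. It starts flat on a fixed cork rest (88 x 34 mm, 15 mm high) and overhangs it 8.5 mm along the long sides. Both ends and faces are alike: either end may go under the lip. Origin: centre of its underside; x along its length, z up.
- filter_center (a point): Centre of the filter at mid-thickness (4 mm above its underside); axes as the filter.
- filter_end_a (a point): Middle of the filter's -x short end face, at mid-thickness.
- filter_end_b (a point): Middle of the filter's +x short end face, at mid-thickness.
- shield: Hand-held welding shield, dark red, lying face up, held fast to the bench: 232 mm (x) by 260 mm (y), flat face 152 x 260 mm on top, 64 mm above the bench, black handle out to +y. The grey lens holder with the pocket stands on the face. Origin on the bench below the pocket's centre; x from the lip (-x, robot side) to the latch (+x), z up.
- pocket (a point): Centre of the pocket floor, 76 mm above the bench; axes as the shield. The floor is a block 111 mm long (x), 42 mm wide, 12 mm above the shield's face: the filter overhangs it 4.5 mm on each long side, so fingertips fit beside it. End wall under the lip at x = -55.5 mm, two tail stops 5 mm high at x = +55.5 mm. The seated filter's centre lies within 2 mm of x = y = 0, underside on the floor.
- lip_edge (a point): Middle of the free edge of the yellow retaining lip, on its underside: 11 mm above the pocket floor, overhanging the pocket by 9 mm from the end wall. The lip is 5 mm thick and 67 mm wide. The 8 mm filter goes fully in under it when tilted up to about 15 degrees; lying flat it cannot be put in from above.
- latch (a joint): Red spring latch at the +x end: slides away from the pocket along +x, 0 (closed) to 0.008 m; spring 1000 N/m with 3 N preload. The top of its 20 mm wide nose is a ramp at 60 degrees to the level, up to 19 mm above the pocket floor: pressing the filter's raised end down (about 6 to 15 N) pushes the latch back, then it springs back over the filter to near 0.
- latch_nose (a point): The tip of the latch's nose (it moves with the latch): when closed 11.5 mm above the pocket floor and 5.5 mm inside the +x end of the pocket (x = +50 mm of the pocket).
- brush: Bystander: brush about 180 mm long lying on the bench, to be left alone. Origin: centre of its underside.
- hammer: Bystander: hammer with a wooden handle, about 250 mm long, lying on the bench, to be left alone. Origin: centre of its underside.
- paste: Bystander: closed jar of nozzle paste, 70 mm across and 75 mm high, to be left alone. Origin: centre of its underside.
- offcut: Bystander: offcut of dark square steel tube, 60 mm long, 40 x 40 mm, to be left alone. Origin: centre of its underside.
- guide (a point): A point on the floor's centre line 20 mm from the end wall under the lip (x = -35.5 mm of the pocket). From the end wall to here side guides stand at y = +-27.7 mm, as high as the lip; a flared lead-in, 6 mm high, goes on 12 mm further. At the latch end similar guides, 5 mm high, stand over the last 19 mm. Between x = -23 and +36 mm of the pocket the sides are open for fingers.
Not all that is in view belongs to the job. Of the things that look like the filter, the middle-sized one is meant.

How it is judged:
By the outcome, as a careful person would: the job done as asked, in the order asked, and still so for the second after the job is handed in, with the robot touching nothing.
It also fails if it takes over 42 s, if anything falls off the work surface, if the arm or the gripper's body presses on something with over 40 N, if the wrist force passes 120 N, or if a joint passes its speed limit or range.

ROBOT

A 6-joint arm with a two-finger parallel gripper is mounted at the origin on the work surface. World frame = base frame: x ahead of the robot, y to its left, z up, the work surface at z = 0. Lengths are in m, angles in rad, forces in N, time in s.
With the tool pointing down it reaches from about 0.35 to 0.775 m from the base axis. Payload 5.5 kg.
Tool frame: the origin (TCP) lies at the centre of the arm's flange, where the gripper is bolted on; the fingertips stand 173 mm ahead of it and the grasp point (between the pads) lies robot.grasp_offset ahead of it (robot.grasp_offset is the distance from the TCP to the grasp point, in m); y points along the fingers, x is the direction in which the jaws open and shut, and the axes are right-handed (so a half turn about y gives the same grasp; the last joint's range is limited). The gripper opens to 85 mm and grips with 20 to 120 N. Pads are 22 mm wide; open, the fingers measure 114 mm over their backs; the gripper's body (76 mm by 85 mm) begins 54 mm behind the grasp point. The pads swing forward as they close: fully open they stand 13 mm farther back than shut.
Start: joints at [1.054, 0.313, 0.046, 1.304, 0, 1.431], TCP at [0.212, 0.535, 0.405] pointing down, gripper open.
Joint ranges: [-2.76, 2.76], [-0.86, 1.69], [-1.03, 1.26], [-2.2, 2.34], [-1.47, 1.5], [-3.14, 3.14]. Speed limits (rad/s): [2.57, 2.57, 3.14, 3.14, 3.14, 3.14].

INTERFACE

Orientations are given as a 3x3 rotation matrix whose columns are the frame's x, y, z axes.
In Python, from rig import robot gives the robot as it stands.
- The arm moves only by the tool send_rows, never from a script. Its argument "increments" is text: rows parted by semicolons, each of 4 numbers parted by spaces: the shift along the tool's x, y, z in m, then the turn about the tool's y in degrees. A call has 1 to 8 rows; each row shifts and turns the pose as measured when the row begins, along the tool's axes as they then stand; what a row does not reach is not made up. A row lasts 1/8 s, in which the tool goes at most 62.5 mm and 10.7 degrees, less where a joint would pass 70% of its speed; a pose out of reach is approached as far as the arm can. A call is refused whole if a number of a shift passes 0.0625 or a number of a turn 10.7, either way. A call with a gripper value outside its range is refused whole. "claw" is the opening, from 0 (shut) to 1 (fully open), set as the call begins (left out, the last holds). The fingers move at their own pace and stop on an object; "newtons" is the grip in N (left out, the last holds). Time passes only in rows, so rows that do not move let the fingers close. It gives the time, the measured TCP pose, the force and the opening at its end, in the units of the state.
- robot.read_state(): the state, without advancing time (a new reading comes with each control period).
- robot.snapshot(name): name is "scene" or "top" or "wrist"; returns the picture (400x640x3 uint8, red, green, blue); there is no depth.
- robot.camera_model(name): a dict with "vertical_fov" (degrees; the focal length in pixels is half the picture's height over the tangent of half this angle, whatever the lens; pixels are square), "cx", "cy" (the principal point, pixels), "R" (3x3) and "t" (3): a world point X has camera coordinates R X + t; the wrist camera has in their place "mount" (4x4, takes a point from camera to tool coordinates, whose origin is the TCP and whose axes are the tool frame's). Camera axes: x right, y down, z forward; pixel columns grow to the right and rows downward; lengths in m; the calibration is good to about 2 mm. A picture is of the moment at which its call begins: read the wrist's pose just before it. camera_model takes no time and is no camera call.
- robot.sign_off(): hands the job in, once; it reports no verdict.
Trained networks look in the newest picture that a camera, given by its name, has taken for a name from the list of things; names that differ only in an ending like _2 or _b are one class to them, and where a whole thing is asked for, a point or a joint stands for the part that bears it (a point fixed in the world has none). Each returns a list of dicts, best first, with "score" (0 to 1); they miss things now and then, are a little off and sometimes report something else, mostly with a low value. They report only what shows in the picture. A call takes as long as a camera call. They do not tell look-alikes from the thing itself.
- robot.regions_of(camera, label): "mask" (400x640 bool, what is visible of it) and "rect" ([left, top, right, bottom] in pixels, round what is visible of it).
The state is a dict: "clock": time; "q": joint angles; "dq": joint speeds; "tau": joint torques, N m; "tool_pos": TCP position; "ee_rot": TCP orientation; "contact_force": force on the tool from outside, world axes, zero at the start; "moment": the same for the moment, N m; "grip_width": finger opening in m.
Only numpy, scipy, OpenCV 4.12 (cv2) and the standard library are available. Lean on these libraries where they do the work, as an engineer would, in place of code of your own. Each camera call takes 0.05 s, during which the arm holds its last target. There are 200 camera calls.

## Working session

There is one attempt and no reset: what is moved stays moved. The work goes in short steps, Python scripts to look and compute and a tool call to move; the robot and the scene stay as the last step left them, time stands still between calls to the robot, and variables do not carry over. Pictures are saved under pics/ and viewed, about 8 in all and at most 12, crops included, and the job is handed in when it is done.

Besides the shell and the picture viewer there is one more tool, called after "Emit:" by a JSON object that holds its "op" and its "data", one argument or row to a line. send_rows: Moves the arm, as the interface text tells. Its arguments: {"type":"object","properties":{"increments":{"type":"string"},"claw":{"type":"number"},"newtons":{"type":"number"}},"required":["increments"]}

```bash
ls; mkdir -p pics
python3 - <<'E'
from rig import robot
import cv2,numpy as np
print(robot.grasp_offset, robot.read_state())
for c in ['scene','top']:
    im=robot.snapshot(c); cv2.imwrite(f'pics/{c}0.png',im[:,:,::-1]); print(c,robot.camera_model(c))
    for l in ['filter','shield','latch','lip_edge']:
        try:
            for r in robot.regions_of(c,l)[:5]: print(l,round(r['score'],2),r['rect'],r['mask'].sum())
        except Exception as e: print(l,e)
print(robot.camera_model('wrist'))
E
```

```text
pics
0.1547 {'clock': 0.0, 'q': array([1.05439577e+00, 3.13975304e-01, 4.49683824e-02, 1.30358279e+00,
       2.35690732e-05, 1.43117974e+00]), 'dq': array([-0.0002107 , -0.00060444,  0.00082834, -0.00017076,  0.00062295,
        0.00047845]), 'tau': array([ 3.51908666e-04, -4.80624175e+01,  2.98533511e+01,  1.93372200e-02,
        7.86685609e-05, -2.10818030e-08]), 'tool_pos': array([0.21147601, 0.53448349, 0.40381853]), 'ee_rot': array([[ 3.67931158e-01, -9.05983612e-04, -9.29852592e-01],
       [ 9.29851343e-01, -1.54789082e-03,  3.67932172e-01],
       [-1.77265081e-03, -9.99998392e-01,  2.72912818e-04]]), 'contact_force': array([-0.57934675, -0.09800984, -0.07542731]), 'moment': array([ 0.02652946,  0.08744795, -0.05776131]), 'grip_width': 0.08587319815344346}
scene {'vertical_fov': 42.252483748177276, 'cx': 319.77210778929435, 'cy': 212.94240712337967, 'R': array([[-0.28193041,  0.95942846, -0.00350205],
       [ 0.65350195,  0.18935812, -0.73285653],
       [-0.70246028, -0.20890314, -0.68037419]]), 't': array([ 0.26414389, -0.26918852,  1.77684049])}
filter 0.91 [270.1, 194.9
[... 605 characters left out ...]
5, 274.9, 358.0, 332.7] 1818
filter 0.74 [361.9, 217.5, 386.7, 271.1] 1072
shield 0.74 [101.4, 156.6, 284.9, 279.8] 12823
latch 0.47 [203.9, 179.3, 220.8, 192.9] 130
lip_edge 0.56 [102.8, 153.7, 280.6, 282.4] 12768
lip_edge 0.35 [360.9, 218.1, 385.6, 272.4] 1173
{'vertical_fov': 66.9034302540954, 'cx': 320.07294915649317, 'cy': 198.46688432060793, 'mount': array([[ 9.99999700e-01,  5.38801672e-04, -5.57276752e-04,
        -3.40634761e-04],
       [ 6.99837917e-04, -3.18426461e-01,  9.47947308e-01,
         3.04146561e-02],
       [ 3.33303930e-04, -9.47947413e-01, -3.18426743e-01,
         8.20726297e-02],
       [ 0.00000000e+00,  0.00000000e+00,  0.00000000e+00,
         1.00000000e+00]])}
```

Run:
```python
import cv2,numpy as np
a=cv2.imread('pics/top0.png')[130:350,60:440]; cv2.imwrite('pics/a.png',cv2.resize(a,None,fx=2.1,fy=2.1,interpolation=cv2.INTER_CUBIC))
b=cv2.imread('pics/scene0.png')[150:330,240:540]; cv2.imwrite('pics/b.png',cv2.resize(b,None,fx=2.6,fy=2.6,interpolation=cv2.INTER_CUBIC))
```

```text
(no output)
```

View pics/a.png

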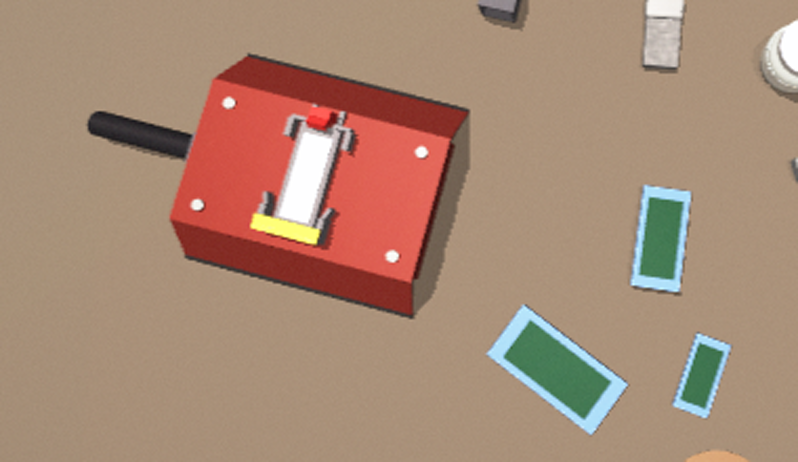

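View pics/b.png

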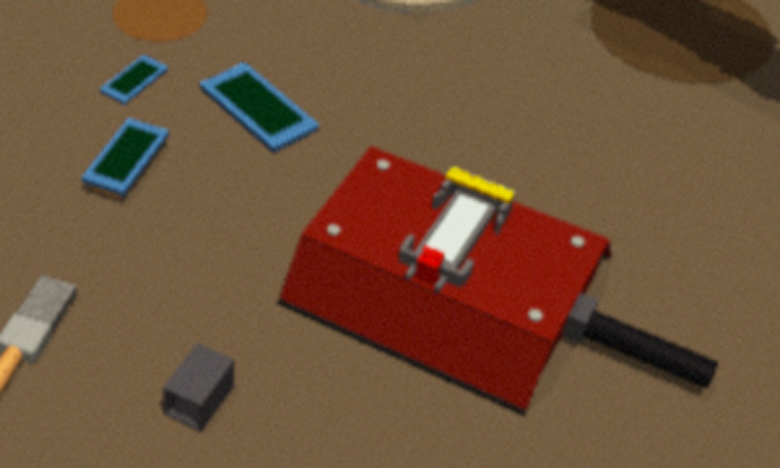

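Top view shows three lookalikes: large (325,304), small (393,308) and middle (374,244), which has a shadow showing that it stands on a rest. The middle one fits the description; I'll check it by its measured size.

```bash
cat > h.py <<'E'
import numpy as np, cv2
from rig import robot
def cam(name, st=None):
    m=robot.camera_model(name); f=200/np.tan(np.radians(m['vertical_fov'])/2)
    if name=='wrist':
        T=np.eye(4);T[:3,:3]=st['ee_rot'];T[:3,3]=st['tool_pos']; T=T@m['mount']
        R=T[:3,:3];c=T[:3,3]
    else: R=m['R'].T; c=-R@m['t']
    return f,m['cx'],m['cy'],R,c
def unproj(C,uv,z):
    f,cx,cy,R,c=C; uv=np.atleast_2d(uv).astype(float)
    d=np.c_[(uv[:,0]-cx)/f,(uv[:,1]-cy)/f,np.ones(len(uv))]@R.T
    return c+d*((z-c[2])/d[:,2])[:,None]
def proj(C,X):
    f,cx,cy,R,c=C; p=(np.atleast_2d(X)-c)@R; return np.c_[f*p[:,0]/p[:,2]+cx,f*p[:,1]/p[:,2]+cy]
def rect(mask,C,z):
    """metric min-area rectangle: centre, (long,short), heading of the long side in deg"""
    c=max(cv2.findContours(mask.astype(np.uint8),cv2.RETR_EXTERNAL,cv2.CHAIN_APPROX_NONE)[0],key=cv2.contourArea)[:,0]
    P=unproj(C,c,z)[:,:2]
    b=cv2.boxPoints(cv2.minAreaRect((P*1000).astype(np.float32)))/1000
    e=[b[1]-b[0],b[2]-b[1]]; e.sort(key=np.linalg.norm); L=e[1]
    return b.mean(0),np.linalg.norm(e[1]),np.linalg.norm(e[0]),np.degrees(np.arctan2(L[1],L[0]))%180
def hsv(im): return cv2.cvtColor(im,cv2.COLOR_RGB2HSV)
def lip(im): h=hsv(im); return (abs(h[...,0].astype(int)-29)<6)&(h[...,1]>150)&(h[...,2]>110)
E
python3 - <<'E'
from h import *
for n in ['top','scene']:
    C=cam(n); im=cv2.imread(f'pics/{n}0.png')[:,:,::-1].copy()
    robot.snapshot(n)
    for r in robot.regions_of(n,'filter')[:3]: print(n,r['rect'],rect(r['mask'],C,.023))
    m=lip(im); print('lip',m.sum(),rect(m,C,.092))
    h=hsv(im); y,x=np.mgrid[:400,:640]; 
    w=(h[...,1]<60)&(h[...,2]>190)
    n_,l,s,c=cv2.connectedComponentsWithStats(w.astype(np.uint8))
    for i in range(1,n_):
        if s[i,4]>150: print('white',s[i],rect(l==i,C,.076))
E
```

```text
top [378.9, 285.2, 408.0, 329.4] (array([ 0.34106666, -0.26568237], dtype=float32), np.float32(0.07947884), np.float32(0.039725944), np.float32(159.30243))
top [294.6, 277.3, 358.7, 336.6] (array([ 0.3486545 , -0.11298899], dtype=float32), np.float32(0.14077863), np.float32(0.07029142), np.float32(52.434273))
top [362.7, 220.5, 387.8, 270.7] (array([ 0.4837885 , -0.22791792], dtype=float32), np.float32(0.10783107), np.float32(0.053901773), np.float32(171.56674))
lip 11 (array([0.4848232 , 0.12124964], dtype=float32), np.float32(0.0), np.float32(0.0), np.float32(0.0))
white [490  31 125  40 176] (array([ 0.9018872 , -0.62741625], dtype=float32), np.float32(0.29214096), np.float32(0.0031038264), np.float32(107.20328))
white [494  39 124  40 179] (array([ 0.88320035, -0.63332665], dtype=float32), np.float32(0.289216), np.float32(0.0034229844), np.float32(107.206215))
white [497  46 124  41 183] (array([ 0.86468047, -0.6385963 ], dtype=float32), np.float32(0.2893129), np.float32(0.0032241875), np.float32(107.23024))
white [  2  92  79  36 390] (array([0.79242975, 0.5134418 ], dtype=float
[... 1920 characters left out ...]
0.27690595], dtype=float32), np.float32(0.14385308), np.float32(0.048860066), np.float32(91.02599))
white [ 595  186   45   50 1701] (array([0.28082  , 0.6408113], dtype=float32), np.float32(0.20218539), np.float32(0.10960857), np.float32(172.08481))
white [194 224  24  17 308] (array([ 0.6813949 , -0.37981024], dtype=float32), np.float32(0.05896346), np.float32(0.057938237), np.float32(106.168526))
white [404 225  23  25 273] (array([0.5497609 , 0.13816229], dtype=float32), np.float32(0.08556063), np.float32(0.029957429), np.float32(164.69814))
white [597 242  43  17 152] (array([0.4602626 , 0.62284154], dtype=float32), np.float32(0.095892265), np.float32(0.023723565), np.float32(81.04013))
```

Emit:
{"op": "send_rows", "data": {
  "increments": "-0.044 0 -0.038 0;-0.044 0 -0.038 0;-0.044 0 -0.038 0;-0.044 0 -0.038 0;-0.044 0 -0.038 0;-0.044 0 -0.038 0;-0.044 0 -0.038 0"
}}

```text
clock: 1.58
tool_pos: [0.3489, 0.1439, 0.4046]
ee_rot: [[0.359, 0.006, -0.933], [0.933, 0.002, 0.359], [0.005, -1.0, -0.005]]
contact_force: [1.7, -0.1, 0.2]
grip_width: 0.0855
```

Emit:
{"op": "send_rows", "data": {
  "increments": "-0.044 0.01 -0.038 0;-0.044 0.01 -0.038 0;-0.044 0.01 -0.038 0;-0.044 0.01 -0.038 0;-0.044 0.01 -0.038 0;-0.044 0.01 -0.038 0;0 0 0 -6;0 0 0 -6"
}}

```text
clock: 2.58
tool_pos: [0.4705, -0.2016, 0.3452]
ee_rot: [[0.159, 0.016, -0.987], [0.987, 0.001, 0.159], [0.004, -1.0, -0.016]]
contact_force: [-0.1, 0.4, 0.4]
grip_width: 0.0852
```

Run:
```python
from h import *
st=robot.read_state(); im=robot.snapshot('wrist'); C=cam('wrist',st)
print(st['tool_pos'],st['ee_rot'].round(4))
for r in robot.regions_of('wrist','filter')[:3]: print(r['score'],r['rect'],rect(r['mask'],C,.023),rect(r['mask'],C,.019))
cv2.imwrite('pics/w1.png',im[:,:,::-1])
```

```text
[ 0.47045715 -0.20162677  0.34519995] [[ 0.1594  0.0164 -0.9871]
 [ 0.9872  0.0014  0.1595]
 [ 0.004  -0.9999 -0.016 ]]
0.92 [202.6, 0.0, 254.5, 93.1] (array([ 0.34090558, -0.26294172], dtype=float32), np.float32(0.0766407), np.float32(0.037111767), np.float32(159.17125)) (array([ 0.3402319 , -0.26396295], dtype=float32), np.float32(0.07769603), np.float32(0.037622795), np.float32(159.17133))
0.79 [270.5, 137.7, 321.6, 241.7] (array([ 0.4837885 , -0.22787118], dtype=float32), np.float32(0.108884394), np.float32(0.051075485), np.float32(170.90372)) (array([ 0.48508227, -0.22840945], dtype=float32), np.float32(0.11038377), np.float32(0.051778827), np.float32(170.9037))
0.62 [309.4, 1.6, 481.1, 100.7] (array([ 0.34946987, -0.11664639], dtype=float32), np.float32(0.13406114), np.float32(0.06506535), np.float32(52.064564)) (array([ 0.3489141 , -0.11565307], dtype=float32), np.float32(0.13590716), np.float32(0.06596128), np.float32(52.064564))
```

View pics/w1.png

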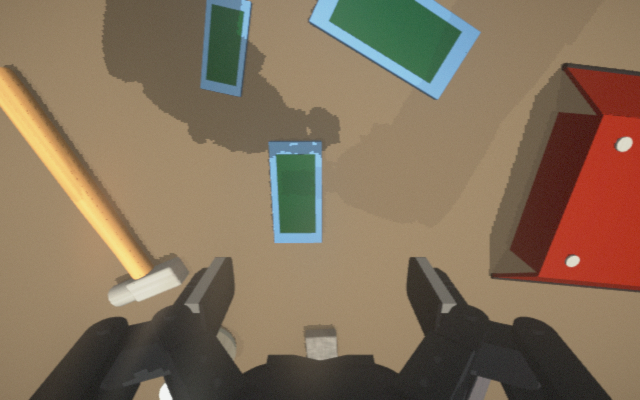

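Close up, the middle one measures 109x51 mm at (0.484,-0.228), pixels (296,190) in the wrist view, so it is the right one. The hammer head (px 150,285) and the brush are clear of the jaws.

Emit:
{"op": "send_rows", "data": {
  "increments": "-0.0245 0.02 -0.018 0;0 0.045 0 0;0 0.03 0 0;0 0 0 0"
}}

```text
clock: 3.18
tool_pos: [0.4871, -0.2282, 0.2504]
ee_rot: [[0.169, 0.021, -0.985], [0.986, -0.001, 0.169], [0.002, -1.0, -0.021]]
contact_force: [0.1, 0.4, -0.3]
grip_width: 0.0855
```

Emit:
{"op": "send_rows", "data": {
  "increments": "0 0.035 0.004 0;0 0.025 0 -0.5;0 0.012 0.001 0;0 0 0 0"
}}

```text
clock: 3.68
tool_pos: [0.4862, -0.228, 0.1828]
ee_rot: [[0.163, 0.028, -0.986], [0.987, -0.006, 0.162], [-0.001, -1.0, -0.028]]
contact_force: [-0.4, 0.5, -0.1]
grip_width: 0.0855
```

Run:
```python
from h import *
st=robot.read_state(); print(st['tool_pos'],st['ee_rot'].round(4),st['contact_force'])
print('grasp',st['tool_pos']+st['ee_rot'][:,1]*robot.grasp_offset)
```

```text
[ 0.48623302 -0.22796404  0.1827589 ] [[ 0.1625  0.0277 -0.9863]
 [ 0.9867 -0.0058  0.1624]
 [-0.0012 -0.9996 -0.0283]] [-0.41533315  0.49583056 -0.12297636]
grasp [ 0.49052564 -0.22885439  0.02812103]
```

Emit:
{"op": "send_rows", "data": {
  "increments": "0 0.007 0.004 0;0 0 0 0",
  "newtons": 40
}}

```text
clock: 3.92
tool_pos: [0.4832, -0.2278, 0.1775]
ee_rot: [[0.163, 0.031, -0.986], [0.987, -0.008, 0.163], [-0.003, -1.0, -0.031]]
contact_force: [0.2, 0.1, 0.1]
grip_width: 0.0854
```

Emit:
{"op": "send_rows", "data": {
  "increments": "0 0 0 0;0 0 0 0;0 0 0 0;0 0 0 0",
  "claw": 0,
  "newtons": 40
}}

```text
clock: 4.42
tool_pos: [0.4837, -0.2282, 0.1788]
ee_rot: [[0.163, 0.033, -0.986], [0.987, -0.009, 0.163], [-0.003, -0.999, -0.034]]
contact_force: [-0.5, 0.1, -0.1]
grip_width: 0.0499
```

Emit:
{"op": "send_rows", "data": {
  "increments": "0 -0.03 0 0;0 -0.05 0 0;0.02 -0.05 0 0;0.05 -0.03 0 0;0.05 -0.02 0 0;0.05 -0.02 0 0;0.05 -0.02 0 0;0.05 -0.01 0 0"
}}

```text
clock: 5.42
tool_pos: [0.5213, 0.0443, 0.4131]
ee_rot: [[0.172, 0.03, -0.985], [0.985, -0.005, 0.172], [-0.0, -1.0, -0.03]]
contact_force: [1.1, -0.0, -0.3]
grip_width: 0.05
```

Emit:
{"op": "send_rows", "data": {
  "increments": "0.05 0 0 0;0.05 0 0 0;0.04 0 0 3;0 0 0 3;0 0 0 0"
}}

```text
clock: 6.05
tool_pos: [0.5452, 0.1912, 0.4123]
ee_rot: [[0.27, 0.029, -0.962], [0.963, -0.005, 0.27], [0.003, -1.0, -0.03]]
contact_force: [-0.4, -0.3, -0.9]
grip_width: 0.0499
```

Run:
```python
from h import *
st=robot.read_state(); im=robot.snapshot('wrist'); C=cam('wrist',st)
print(st['tool_pos'],st['ee_rot'].round(4))
m=lip(im); print('lip',m.sum(),m.any() and rect(m,C,.092))
for r in robot.regions_of('wrist','latch')[:3]: print('latch',r['score'],r['rect'],rect(r['mask'],C,.095))
h=hsv(im); w=(h[...,1]<60)&(h[...,2]>170)
n_,l,s,c=cv2.connectedComponentsWithStats(w.astype(np.uint8))
for i in range(1,n_):
    if s[i,4]>150: print('white',s[i],rect(l==i,C,.076))
cv2.imwrite('pics/w2.png',im[:,:,::-1])
```

```text
[0.54521011 0.1912422  0.41230539] [[ 0.2701  0.0293 -0.9624]
 [ 0.9628 -0.0053  0.27  ]
 [ 0.0028 -0.9996 -0.0297]]
lip 1028 (array([0.49850368, 0.1518381 ], dtype=float32), np.float32(0.065964796), np.float32(0.014086066), np.float32(74.33312))
white [253 148  34  88 737] (array([0.5489583, 0.1241927], dtype=float32), np.float32(0.10330709), np.float32(0.030818325), np.float32(147.53462))
white [555 260  85  50 683] (array([0.7725162, 0.4731325], dtype=float32), np.float32(0.10250235), np.float32(0.011636552), np.float32(112.9331))
white [  56  315   47   50 1193] (array([ 0.6793304 , -0.16616982], dtype=float32), np.float32(0.08035429), np.float32(0.035661187), np.float32(174.16862))
white [  0 325  13  31 262] (array([ 0.6552147 , -0.26022202], dtype=float32), np.float32(0.053409338), np.float32(0.014594309), np.float32(144.27704))
```

View pics/w2.png

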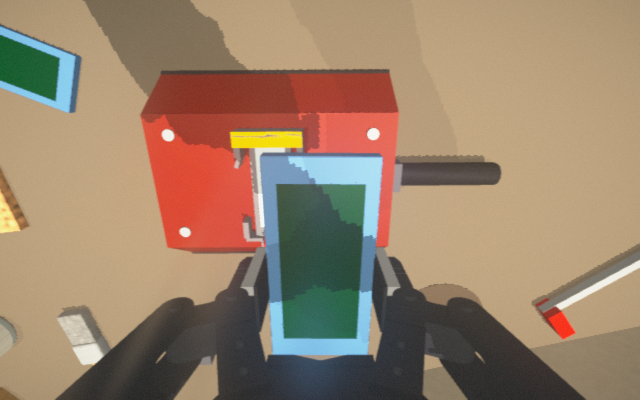

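Run:
```python
from h import *
st=robot.read_state(); C=cam('wrist',st)
uv=[(261.5,154),(381.5,154),(371.5,354),(270,354)]
for dz in (.147,.152,.157):
    P=unproj(C,uv,st['tool_pos'][2]-dz)
    T=(P-st['tool_pos'])@st['ee_rot']
    print(dz,T.mean(0).round(4),np.linalg.norm(P[0]-P[1]).round(4),np.linalg.norm(P[3]-P[2]).round(4),np.linalg.norm(P[0]-P[3]).round(4))
    e=P[3]-P[0];f=P[2]-P[1];e=e+f;print(np.degrees(np.arctan2(e[1],e[0])))
```

```text
0.147 [1.000e-04 1.467e-01 1.130e-02] 0.0458 0.0504 0.1003
-15.810311022439015
0.152 [1.000e-04 1.518e-01 8.200e-03] 0.0478 0.0526 0.1047
-15.81031102243903
0.157 [1.000e-04 1.569e-01 5.100e-03] 0.0498 0.0548 0.1091
-15.810311022439022
```

```bash
cat >> h.py <<'E'
def filter_pose(im,st,show=None):
    """PnP of the held filter's top face; returns centre (tool), centre (world), tilt deg (lip end down +), heading"""
    h=hsv(im); b=(abs(h[...,0].astype(int)-105)<10)&(h[...,1]>80)|((abs(h[...,0].astype(int)-75)<20)&(h[...,1]>100))
    b=cv2.morphologyEx(b.astype(np.uint8),cv2.MORPH_OPEN,np.ones((5,5)))
    n,l,s,c=cv2.connectedComponentsWithStats(b); i=l[250,320]
    m=(l==i).astype(np.uint8); k=cv2.findContours(m,0,1)[0][0]
    q=cv2.approxPolyDP(cv2.convexHull(k),12,True)[:,0].astype(float)
    P=k[:,0].astype(float); print('corners',q.tolist(),m.sum())
    if len(q)!=4: return
    L=[]
    for a,e in zip(q,np.roll(q,-1,0)):
        d=(e-a)/np.linalg.norm(e-a); r=P-a; t=r@d; o=r@[-d[1],d[0]]; N=np.linalg.norm(e-a)
        S=P[(abs(o)<4)&(t>.08*N)&(t<.92*N)].astype(np.float32)
        vx,vy,x,y=cv2.fitLine(S,cv2.DIST_HUBER,0,.01,.01).ravel(); L.append(np.cross([x,y,1],[x+vx,y+vy,1]))
    K=np.array([(lambda p:p[:2]/p[2])(np.cross(L[j-1],L[j])) for j in range(4)])
    K=K[np.argsort(np.arctan2(*(K-K.mean(0)).T[::-1]))]+0.0 # TL,TR,BR,BL
    f,cx,cy,R,t=cam('wrist',st); A=np.array([[f,0,cx],[0,f,cy],[0,0,1]])
    O=np.array([[-54,-25.5,0],[-54,25.5,0],[54,25.5,0],[54,-25.5,0]])/1000 # x to latch, y image right
    _,rs,ts,er=cv2.solvePnPGeneric(O,K,A,None,flags=cv2.SOLVEPNP_IPPE)
    for rv,tv,e in zip(rs,ts,er):
        X=R@cv2.Rodrigues(rv)[0]; c=R@tv.ravel()+t
        n=X[:,2]*np.sign(X[2,2]); c=c-.004*n
        print('err',e, 'tool',((c-st['tool_pos'])@st['ee_rot']).round(4),'world',c.round(4),'tilt',np.degrees(np.arcsin(X[2,0])).round(2),'roll',np.degrees(np.arcsin(X[2,1])).round(2),'head',np.degrees(np.arctan2(X[1,0],X[0,0])).round(2))
E
python3 - <<'E'
from h import *
st=robot.read_state(); im=robot.snapshot('wrist'); filter_pose(im,st)
E
```

```text
corners [[58.0, 74.0]] 239194
```

Run:
```python
s=open('h.py').read()
s=s.replace("|((abs(h[...,0].astype(int)-75)<20)&(h[...,1]>100))","").replace("np.ones((5,5))","np.ones((3,3))")
s=s.replace("i=l[250,320]","i=1+s[1:,4].argmax()")
open('h.py','w').write(s)
from h import *
st=robot.read_state(); im=robot.snapshot('wrist'); filter_pose(im,st)
```

```text
corners [[268.0, 156.0], [316.0, 156.0], [376.0, 218.0], [366.0, 355.0], [323.0, 386.0], [273.0, 353.0]] 7631
```

Run:
```python
s=open('h.py').read()
a=s.index("    h=hsv(im); b=(abs"); e=s.index("    L=[]")
s=s[:a]+"""    P=np.argwhere(cv2.Canny(im,40,120)>0)[:,::-1].astype(float); q=np.array(q,float)
"""+s[e:]
s=s.replace("def filter_pose(im,st,show=None)","def filter_pose(im,st,q,tol=3)").replace("abs(o)<4","abs(o)<tol")
s=s.replace("    f,cx,cy,R,t=cam('wrist'","    print(K.round(1).tolist())\n    f,cx,cy,R,t=cam('wrist'")
open('h.py','w').write(s)
from h import *
st=robot.read_state(); im=robot.snapshot('wrist'); filter_pose(im,st,[(261.5,154),(381.5,154),(371.5,354),(270,354)])
cv2.imwrite('pics/w3.png',cv2.resize(im[140:370,240:400,::-1],None,fx=2.5,fy=2.5))
```

```text
[[259.3, 155.8], [382.5, 154.0], [367.8, 354.6], [272.3, 355.2]]
err [0.47754666] tool [-0.0002  0.16    0.0054] world [0.5449 0.1905 0.2528] tilt 0.5 roll -1.21 head -15.94
err [18.38634426] tool [-1.000e-04  1.559e-01  2.390e-02] world [0.527  0.1956 0.2563] tilt 65.82 roll 0.93 head -16.63
```

View pics/w3.png

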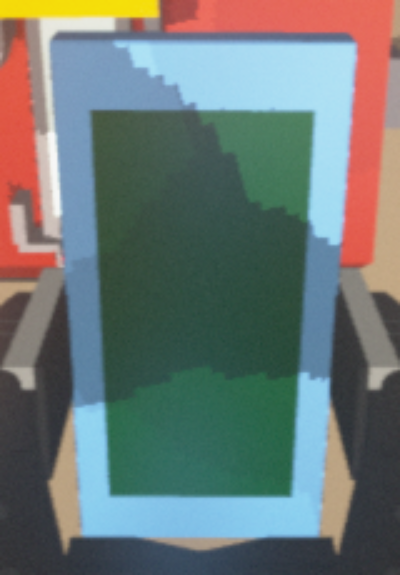

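Emit:
{"op": "send_rows", "data": {
  "increments": "-0.025 0 0.04 0;-0.025 0 0.04 0;0 0.02 0.02 0;0 0.05 0 0;0 0.05 0 0;0 0.025 0 0;0 0 0 0"
}}

```text
clock: 7.18
tool_pos: [0.438, 0.1637, 0.2629]
ee_rot: [[0.278, 0.037, -0.96], [0.961, -0.004, 0.278], [0.006, -0.999, -0.037]]
contact_force: [-0.9, 0.9, -0.3]
grip_width: 0.0502
```

```bash
cat >> h.py <<'E'
U=np.array([.9636,-.2672]);V=np.array([.2672,.9636]);PK=np.array([.5505,.1378])
def where(off=(0,.160,.0054)):
    st=robot.read_state(); c=st['tool_pos']+st['ee_rot']@np.array(off); d=c[:2]-PK
    print('t %.2f filter in shield x %.1f y %.1f z %.1f mm'%(st['clock'],d@U*1e3,d@V*1e3,c[2]*1e3),'head',np.degrees(np.arctan2(-st['ee_rot'][1,2],-st['ee_rot'][0,2])).round(2),'tool y',st['ee_rot'][:,1].round(3),'F',st['contact_force'].round(1),'w',st['grip_width'].round(4))
    return st
E
python3 -c "
from h import *;where()"
```

```text
Traceback (most recent call last):
  File "h.py", line 46, in where
    print('t %.2f filter in shield x %.1f y %.1f z %.1f mm'%(st['clock'],d@U*1e3,d@V*1e3,c[2]*1e3),'head',np.degrees(np.arctan2(-st['ee_rot'][1,2],-st['ee_rot'][0,2])).round(2),'tool y',st['ee_rot'][:,1].round(3),'F',st['contact_force'].round(1),'w',st['grip_width'].round(4))
                                                                                                                                                                                                                                                          ^^^^^^^^^^^^^^^^^^^^^^
AttributeError: 'float' object has no attribute 'round'
```

```bash
sed -i "s/st\['grip_width'\].round(4)/round(st['grip_width'],4)/" h.py; python3 -c "
from h import *;where()"
```

```text
t 7.17 filter in shield x -114.8 y -4.1 z 102.8 mm head -16.14 tool y [ 0.037 -0.004 -0.999] F [-0.9  0.9 -0.3] w 0.0502
```

Emit:
{"op": "send_rows", "data": {
  "increments": "0.003 0.015 0.007 0;0 0.017 0 0;0 0.005 0 0;0 0.004 0 0;0 0.003 0 0;0 0 0 0"
}}

```text
clock: 7.92
tool_pos: [0.4366, 0.168, 0.2258]
ee_rot: [[0.28, 0.046, -0.959], [0.96, -0.002, 0.28], [0.011, -0.999, -0.045]]
contact_force: [-1.4, -0.6, -1.0]
grip_width: 0.0502
```

```bash
python3 -c "
from h import *;where()"
```

```text
t 7.92 filter in shield x -116.1 y 0.3 z 65.8 mm head -16.27 tool y [ 0.046 -0.002 -0.999] F [-1.4 -0.6 -1. ] w 0.0502
```

Emit:
{"op": "send_rows", "data": {
  "increments": "0 0.003 0.003 0;0 0.004 0.001 0;0 0.004 0 0;0 0.003 0 0;0 0 0 0"
}}

```text
clock: 8.55
tool_pos: [0.4348, 0.1688, 0.2169]
ee_rot: [[0.281, 0.055, -0.958], [0.96, -0.004, 0.281], [0.012, -0.998, -0.054]]
contact_force: [-1.4, 0.1, 3.1]
grip_width: 0.0496
```

Run:
```python
from h import *;st=where()
im=robot.snapshot('wrist'); cv2.imwrite('pics/w4.png',im[:,:,::-1]); s=robot.snapshot('scene'); cv2.imwrite('pics/s4.png',cv2.resize(s[130:300,320:560,::-1],None,fx=3,fy=3,interpolation=cv2.INTER_CUBIC))
```

```text
t 8.55 filter in shield x -116.6 y 0.8 z 56.9 mm head -16.34 tool y [ 0.055 -0.004 -0.998] F [-1.4  0.1  3.1] w 0.0496
```

View pics/w4.png

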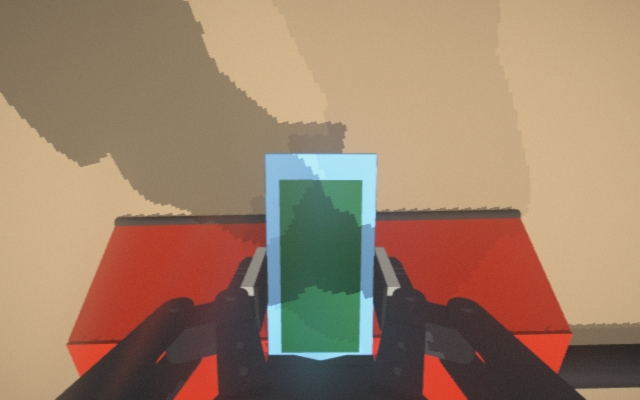

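Run:
```python
from h import *;st=where()
im=cv2.imread('pics/w4.png')[:,:,::-1].copy()
filter_pose(im,st,[(266,154.5),(377,154.5),(372,359),(268.5,359)])
```

```text
t 8.65 filter in shield x -116.6 y 0.8 z 56.7 mm head -16.34 tool y [ 0.055 -0.004 -0.999] F [-1.4 -1.2  3.2] w 0.0499
[[264.4, 153.0], [376.5, 153.0], [371.8, 357.9], [268.1, 358.1]]
err [2.7456651] tool [-0.0003  0.1604  0.0054] world [0.4383 0.1695 0.0563] tilt 4.65 roll 0.3 head -16.46
err [11.851092] tool [-0.0003  0.1619  0.0195] world [0.4249 0.1734 0.0541] tilt 61.37 roll 0.95 head -17.76
```

```bash
cat >> h.py <<'E'
def predict(st,ths,yc=.160,zc=.0054,row=300):
    """held filter's top face turned by th (deg, tool frame) about the pad axis: near edge row, near width, width at row"""
    C=cam('wrist',st)
    for th in ths:
        a=np.radians(th); out=[]
        d=np.array([0,np.sin(a),np.cos(a)])  # towards lip end (tool z), down
        n=np.array([0,-np.cos(a),np.sin(a)]) # up
        p=np.array([0,yc,0])+zc*d+.004*n
        s=np.array([.0255,0,0]); T=lambda q: proj(C,(st['tool_pos']+q@st['ee_rot'].T))
        k=np.array([p+.054*d-s,p+.054*d+s,p-.054*d-s,p-.054*d+s]); q=T(k)
        t=(row-q[0,1])/(q[2,1]-q[0,1]); t2=(row-q[1,1])/(q[3,1]-q[1,1])
        print(th,'near',q[0].round(1),q[1].round(1),'far',q[2].round(1),q[3].round(1),'w near %.1f w@%d %.1f'%(q[1,0]-q[0,0],row,q[1,0]+t2*(q[3,0]-q[1,0])-q[0,0]-t*(q[2,0]-q[0,0])))
E
python3 - <<'E'
from h import *;st=where()
predict(st,[0,4,8,10,12,14,16,18])
print('meas w@300',371.8+(4.7)*58/205-268.1+3.7*58/205)
E
```

```text
t 8.65 filter in shield x -116.6 y 0.8 z 56.7 mm head -16.34 tool y [ 0.055 -0.004 -0.999] F [-1.4 -1.2  3.2] w 0.0499
0 near [259.9 154.1] [382.2 154.2] far [272.7 356.5] [368.8 356.6] w near 122.3 w@300 103.4
4 near [261.7 152.1] [380.3 152.1] far [271.7 361.2] [369.8 361.3] w near 118.6 w@300 104.1
8 near [263.5 150.8] [378.5 150.9] far [270.6 365.7] [370.9 365.8] w near 115.1 w@300 104.8
10 near [264.3 150.4] [377.7 150.5] far [270.1 367.8] [371.5 367.9] w near 113.4 w@300 105.1
12 near [265.1 150.3] [376.8 150.3] far [269.5 369.9] [372.1 370. ] w near 111.7 w@300 105.5
14 near [265.9 150.2] [376.  150.3] far [268.9 371.9] [372.6 372. ] w near 110.1 w@300 105.8
16 near [266.7 150.4] [375.2 150.4] far [268.3 373.9] [373.3 373.9] w near 108.5 w@300 106.1
18 near [267.5 150.6] [374.4 150.7] far [267.7 375.7] [373.9 375.8] w near 106.9 w@300 106.4
meas w@300 106.07658536585363
```

Emit:
{"op": "send_rows", "data": {
  "increments": "0 -0.02 0 0;0 -0.03 0 -0.4;0 -0.03 0 -0.4;0 0 -0.03 0;0 0 -0.04 0;0 0 -0.04 0;0 0 -0.018 0;0 0 0 0"
}}

```text
clock: 9.65
tool_pos: [0.5581, 0.1345, 0.3052]
ee_rot: [[0.266, 0.058, -0.962], [0.964, -0.001, 0.266], [0.014, -0.998, -0.056]]
contact_force: [-0.3, 0.7, -0.8]
grip_width: 0.05
```

Run:
```python
from h import *;st=where((0,.1614,.0052))
im=robot.snapshot('wrist'); cv2.imwrite('pics/w5.png',im[:,:,::-1]); s=robot.snapshot('scene'); cv2.imwrite('pics/s5.png',cv2.resize(s[120:290,330:530,::-1],None,fx=3.5,fy=3.5,interpolation=cv2.INTER_CUBIC))
predict(st,[8,12,14])
```

```text
t 9.65 filter in shield x 12.1 y 1.2 z 143.7 mm head -15.45 tool y [ 0.058 -0.001 -0.998] F [-0.3  0.7 -0.8] w 0.05
8 near [263.4 150.8] [378.5 150.9] far [270.6 365.7] [370.9 365.8] w near 115.1 w@300 104.8
12 near [265.1 150.3] [376.8 150.3] far [269.5 369.9] [372. 370.] w near 111.7 w@300 105.5
14 near [265.9 150.2] [376.  150.3] far [268.9 371.9] [372.6 372. ] w near 110.1 w@300 105.8
```

View pics/s5.png

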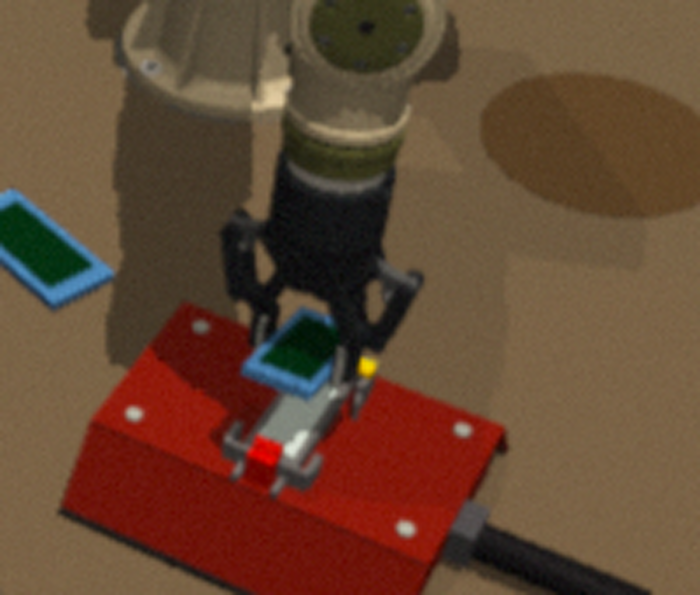

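Run:
```python
from h import *;st=robot.read_state()
im=cv2.imread('pics/w5.png')[:,:,::-1].copy(); C=cam('wrist',st)
m=lip(im); print(m.sum()); 
c,L,S,a=rect(m,C,.092); d=c-PK; print(L,S,a,'lip centre in shield',d@U*1e3,d@V*1e3)
k=np.argwhere(m); print(k.min(0),k.max(0))
filter_pose(im,st,[(265,152),(377,152),(372,358),(268.5,358)])
```

```text
1843
0.06706122 0.008920938 74.59746 lip centre in shield -53.047201530590044 -0.2687916302013423
[109 259] [125 376]
[[264.1, 153.1], [376.8, 152.8], [371.2, 357.8], [268.5, 358.3]]
err [2.36495819] tool [-0.0003  0.1607  0.0054] world [0.5603 0.1358 0.1442] tilt 4.95 roll 0.0 head -15.54
err [12.22009485] tool [-0.0003  0.1617  0.0196] world [0.5466 0.1396 0.1425] tilt 61.48 roll 1.25 head -17.03
```

View pics/w5.png

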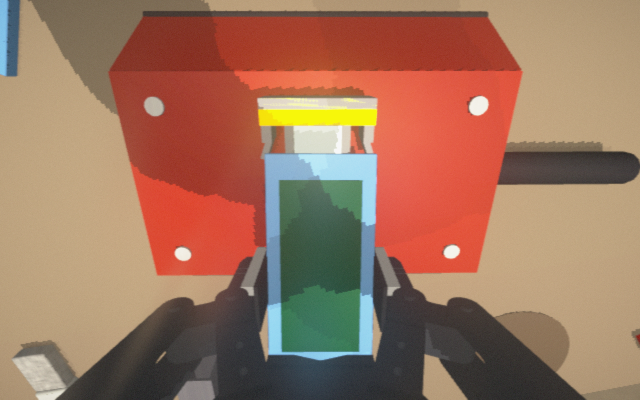

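Run:
```python
from h import *;st=robot.read_state(); C=cam('wrist',st)
for uv,z in [((318,125.5),.092),((318,97.5),.092),((318,70.5),.064),((318,274),.064)]:
    d=unproj(C,uv,z)[0,:2]-PK; print(uv,d@U*1e3,d@V*1e3)
for uv in [((264.1,153)),((376.8,153))]:
  for z in (.128,.132):
    d=unproj(C,uv,z)[0,:2]-PK; print(uv,z,d@U*1e3,d@V*1e3)
```

```text
(318, 125.5) -48.32367148886008 -0.0011847115021088146
(318, 97.5) -63.699628008993706 -0.006556892616606502
(318, 70.5) -78.21219188418632 0.17133723164537465
(318, 274) 74.32113178277491 0.2246306082011551
(264.1, 153) 0.128 -40.5907532115093 -25.878414389081648
(264.1, 153) 0.132 -41.52441216967361 -25.18334841017535
(376.8, 153) 0.128 -40.58367356882688 27.87906424564107
(376.8, 153) 0.132 -41.51753171732304 27.061628748996128
```

Emit:
{"op": "send_rows", "data": {
  "increments": "-0.001 0.015 0.004 0;0 0.015 0.002 0;0 0.01 0.001 0;0 0.004 0 0;0 0 0 0"
}}

```text
clock: 10.38
tool_pos: [0.5506, 0.1368, 0.2594]
ee_rot: [[0.263, 0.061, -0.963], [0.965, -0.002, 0.263], [0.014, -0.998, -0.059]]
contact_force: [-1.0, -1.2, 4.1]
grip_width: 0.0499
```

```bash
sed -i 's/PK=np.array(\[.5505,.1378\])/PK=np.array([.5505,.1378])-.0019*U/' h.py
python3 - <<'E'
from h import *;st=where((0,.1614,.0052))
E
```

```text
t 10.38 filter in shield x 6.6 y 1.3 z 98.0 mm head -15.29 tool y [ 0.061 -0.002 -0.998] F [-1.  -1.2  4.1] w 0.0499
```

Run:
```python
from h import *;st=robot.read_state()
im=robot.snapshot('wrist'); cv2.imwrite('pics/w6.png',cv2.resize(im[60:380,220:420,::-1],None,fx=1.8,fy=1.8,interpolation=cv2.INTER_CUBIC))
s=robot.snapshot('scene'); s=cv2.resize(s[190:270,380:480,::-1],None,fx=4,fy=4,interpolation=cv2.INTER_CUBIC)
a=cv2.imread('pics/w6.png'); W=np.zeros((580,780,3),np.uint8); W[:576,:360]=a[:576]; W[:320,370:770]=s; cv2.imwrite('pics/w6.png',W)
predict(st,[6,8,10,12,14])
```

```text
6 near [262.6 151.4] [379.4 151.4] far [271.2 363.5] [370.4 363.6] w near 116.8 w@300 104.5
8 near [263.4 150.8] [378.5 150.9] far [270.6 365.7] [370.9 365.8] w near 115.1 w@300 104.8
10 near [264.3 150.5] [377.6 150.5] far [270.1 367.8] [371.5 367.9] w near 113.4 w@300 105.1
12 near [265.1 150.3] [376.8 150.3] far [269.5 369.9] [372. 370.] w near 111.7 w@300 105.5
14 near [265.9 150.2] [376.  150.3] far [268.9 371.9] [372.6 372. ] w near 110.1 w@300 105.8
```

View pics/w6.png

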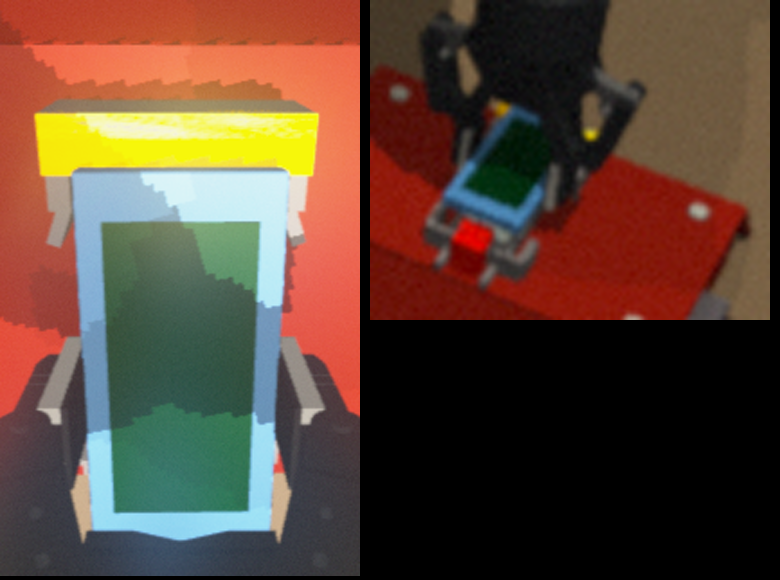

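Emit:
{"op": "send_rows", "data": {
  "increments": "0 -0.02 -0.003 0;0 -0.03 0 0;0 0 0.04 0;0 0 0.04 0;0 0 0.042 0;0 0.02 0.003 0;0 0.03 0 0;0 0 0 0"
}}

```text
clock: 11.48
tool_pos: [0.4253, 0.1702, 0.2485]
ee_rot: [[0.262, 0.052, -0.964], [0.965, -0.001, 0.262], [0.013, -0.999, -0.05]]
contact_force: [-0.1, 0.5, -0.3]
grip_width: 0.0502
```

Run:
```python
from h import *;st=where()
```

```text
t 11.47 filter in shield x -124.8 y -0.2 z 88.4 mm head -15.21 tool y [ 0.052 -0.001 -0.999] F [-0.1  0.5 -0.3] w 0.0502
```

Emit:
{"op": "send_rows", "data": {
  "increments": "0 0.013 -0.006 0;0 0.006 0 0;0 0.005 0 0;0 0.003 0 0;0 0.002 0 0;0 0 0 0"
}}

```text
clock: 12.22
tool_pos: [0.4346, 0.1686, 0.2211]
ee_rot: [[0.262, 0.055, -0.963], [0.965, 0.0, 0.263], [0.014, -0.998, -0.053]]
contact_force: [-1.2, -1.1, 2.8]
grip_width: 0.05
```

Run:
```python
from h import *;st=where()
im=robot.snapshot('wrist');cv2.imwrite('pics/w7.png',im[:,:,::-1])
filter_pose(im,st,[(265,153),(377,153),(372,358),(268.5,358)],5)
predict(st,[6,10,12])
```

```text
t 12.22 filter in shield x -114.9 y 1.1 z 61.0 mm head -15.25 tool y [ 0.055  0.    -0.998] F [-1.2 -1.1  2.8] w 0.05
[[260.5, 154.0], [379.4, 153.5], [370.6, 355.6], [270.0, 355.1]]
err [1.84434806] tool [-0.0003  0.159   0.0061] world [0.4374 0.1699 0.062 ] tilt 1.68 roll 1.01 head -15.12
err [15.69079853] tool [-0.0004  0.1577  0.0229] world [0.4212 0.1743 0.0624] tilt 65.54 roll 0.59 head -16.66
6 near [262.6 151.4] [379.4 151.4] far [271.2 363.5] [370.4 363.6] w near 116.8 w@300 104.5
10 near [264.3 150.5] [377.7 150.5] far [270.1 367.8] [371.5 367.9] w near 113.4 w@300 105.1
12 near [265.1 150.3] [376.8 150.3] far [269.5 369.9] [372. 370.] w near 111.7 w@300 105.5
```

Emit:
{"op": "send_rows", "data": {
  "increments": "0 0.003 0 0;0 0.002 0 0;0 0 0 0"
}}

```text
clock: 12.65
tool_pos: [0.4345, 0.1687, 0.2181]
ee_rot: [[0.262, 0.056, -0.963], [0.965, -0.0, 0.262], [0.015, -0.998, -0.054]]
contact_force: [-3.1, 0.0, 4.7]
grip_width: 0.05
```

Run:
```python
from h import *;st=where()
im=robot.snapshot('wrist');cv2.imwrite('pics/w8.png',im[:,:,::-1])
filter_pose(im,st,[(264,153),(377,153),(371,356),(269,356)],4)
```

```text
t 12.65 filter in shield x -114.9 y 1.2 z 58.1 mm head -15.22 tool y [ 0.056 -0.    -0.998] F [-3.1  0.   4.7] w 0.05
[[262.3, 152.5], [377.8, 154.2], [371.3, 356.0], [268.9, 355.2]]
err [2.58494051] tool [-0.0004  0.1595  0.006 ] world [0.4376 0.1699 0.0586] tilt 2.39 roll 1.96 head -15.19
err [13.8963158] tool [-0.0004  0.1596  0.0216] world [0.4226 0.174  0.0576] tilt 64.14 roll 0.33 head -16.86
```

Emit:
{"op": "send_rows", "data": {
  "increments": "0 0.002 0 0;0 0 0 0;0 -0.02 0 0;0 -0.03 0 0;0 -0.025 0 0;0 0 0 0"
}}

```text
clock: 13.45
tool_pos: [0.4303, 0.1688, 0.2932]
ee_rot: [[0.262, 0.058, -0.963], [0.965, 0.0, 0.262], [0.015, -0.998, -0.056]]
contact_force: [-0.5, 0.6, -1.1]
grip_width: 0.0497
```

Run:
```python
from h import *;st=where()
im=robot.snapshot('wrist');cv2.imwrite('pics/w9.png',im[:,:,::-1])
filter_pose(im,st,[(265,153),(377,153),(371.5,357),(268.5,357)],4)
```

```text
t 13.45 filter in shield x -118.7 y 0.3 z 133.2 mm head -15.21 tool y [ 0.058  0.    -0.998] F [-0.5  0.6 -1.1] w 0.0497
[[262.5, 153.9], [378.0, 153.9], [371.2, 355.7], [268.8, 354.9]]
err [2.64230519] tool [-0.0004  0.1595  0.0058] world [0.4338 0.17   0.1337] tilt 2.11 roll 1.16 head -15.23
err [13.99891832] tool [-0.0004  0.1596  0.0215] world [0.4187 0.1742 0.1327] tilt 64.59 roll 0.73 head -17.0
```

Emit:
{"op": "send_rows", "data": {
  "increments": "0 0 -0.03 0;0 0 -0.04 0;0 0 -0.04 0;0 0 -0.016 0;0 0 0 0;0 0.015 0 0;0 0.01 0 0;0 0 0 0"
}}

```text
clock: 14.5
tool_pos: [0.5504, 0.1355, 0.2634]
ee_rot: [[0.259, 0.043, -0.965], [0.966, -0.001, 0.26], [0.01, -0.999, -0.042]]
contact_force: [1.6, -1.3, 3.3]
grip_width: 0.0498
```

Run:
```python
from h import *;st=where((0,.161,.0055))
im=robot.snapshot('wrist');cv2.imwrite('pics/w10.png',im[:,:,::-1])
C=cam('wrist',st); m=lip(im); 
c,L,S,a=rect(m,C,.092); d=c-PK; print(L,S,a,'lip centre in shield',d@U*1e3,d@V*1e3)
filter_pose(im,st,[(263,153),(378,153),(371.5,356),(268.5,356)],4)
col=np.where(m.sum(1)>60)[0]; print(col.min(),col.max())
for r in (col.min(),col.max()+1):
    d=unproj(C,(318,r),.092)[0,:2]-PK; print(r,d@U*1e3)
```

```text
t 14.50 filter in shield x 3.6 y -0.6 z 102.3 mm head -15.05 tool y [ 0.043 -0.001 -0.999] F [ 1.6 -1.3  3.3] w 0.0498
0.067281604 0.00879673 74.859276 lip centre in shield -49.16726021228453 -0.06252051227570822
[[261.9, 153.0], [378.7, 153.0], [370.8, 355.9], [268.8, 355.2]]
err [2.31171343] tool [-0.0004  0.1591  0.0062] world [0.5511 0.1366 0.1042] tilt 1.51 roll 0.78 head -15.14
err [14.52221432] tool [-0.0004  0.1588  0.0222] world [0.5357 0.1408 0.1038] tilt 63.8 roll 0.49 head -16.3
142 152
142 -53.104597472967335
153 -48.045017296552295
```

Emit:
{"op": "send_rows", "data": {
  "increments": "0 -0.015 0 0;0 -0.002 -0.008 0;0 0 -0.002 0;0 0 0 0"
}}

```text
clock: 15.05
tool_pos: [0.559, 0.1333, 0.283]
ee_rot: [[0.258, 0.042, -0.965], [0.966, -0.001, 0.259], [0.01, -0.999, -0.041]]
contact_force: [0.3, 0.4, -0.5]
grip_width: 0.0502
```

Run:
```python
from h import *;st=where((0,.161,.0055))
```

```text
t 15.05 filter in shield x 12.4 y -0.4 z 121.9 mm head -15.01 tool y [ 0.042 -0.001 -0.999] F [ 0.3  0.4 -0.5] w 0.0502
```

Emit:
{"op": "send_rows", "data": {
  "increments": "0 0.015 0.001 0.4;0 0.01 0.001 0;0 0 0 0"
}}

```text
clock: 15.42
tool_pos: [0.5573, 0.1337, 0.2547]
ee_rot: [[0.266, 0.039, -0.963], [0.964, -0.001, 0.266], [0.01, -0.999, -0.038]]
contact_force: [0.5, -0.1, -1.6]
grip_width: 0.0499
```

Run:
```python
from h import *;st=where((0,.161,.0055))
im=robot.snapshot('wrist');cv2.imwrite('pics/w11.png',im[:,:,::-1])
m=lip(im); col=np.where(m.sum(1)>60)[0]; print('lip rows',col.min(),col.max())
filter_pose(im,st,[(262,153),(378,153),(371.5,356),(268.5,356)],4)
```

```text
t 15.43 filter in shield x 10.2 y -0.6 z 93.6 mm head -15.44 tool y [ 0.039 -0.001 -0.999] F [ 0.5 -0.1 -1.6] w 0.0499
lip rows 130 150
[[261.9, 153.1], [378.5, 152.2], [371.0, 355.9], [268.8, 355.4]]
err [2.36865348] tool [-0.0004  0.1591  0.0063] world [0.5573 0.1349 0.0954] tilt 1.47 roll 0.3 head -15.48
err [14.33100777] tool [-0.0004  0.159   0.0222] world [0.542  0.1391 0.095 ] tilt 63.29 roll 0.62 head -16.51
```

Emit:
{"op": "send_rows", "data": {
  "increments": "0 0.003 -0.001 0;0 0.003 0 0;0 0 0 0"
}}

```text
clock: 15.85
tool_pos: [0.559, 0.1335, 0.2494]
ee_rot: [[0.266, 0.041, -0.963], [0.964, -0.001, 0.266], [0.01, -0.999, -0.04]]
contact_force: [-0.6, -0.6, 0.3]
grip_width: 0.0498
```

Run:
```python
from h import *;st=where((0,.161,.0055))
im=robot.snapshot('wrist')
filter_pose(im,st,[(262,153),(378,153),(371.5,356),(268.5,356)],4)
m=lip(im); col=np.where(m.sum(1)>60)[0]; print('lip rows',col.min(),col.max())
s=robot.snapshot('scene'); s=cv2.resize(s[190:270,380:480,::-1],None,fx=4,fy=4,interpolation=cv2.INTER_CUBIC)
a=cv2.resize(im[60:380,220:420,::-1],None,fx=1.8,fy=1.8,interpolation=cv2.INTER_CUBIC); W=np.zeros((580,780,3),np.uint8); W[:576,:360]=a; W[:320,370:770]=s; cv2.imwrite('pics/w12.png',W)
```

```text
t 15.85 filter in shield x 12.1 y -0.2 z 88.3 mm head -15.44 tool y [ 0.041 -0.001 -0.999] F [-0.6 -0.6  0.3] w 0.0498
[[262.1, 153.3], [378.5, 153.0], [370.9, 355.5], [268.7, 355.4]]
err [2.43851712] tool [-0.0004  0.1593  0.0061] world [0.5595 0.1346 0.09  ] tilt 1.34 roll 0.23 head -15.54
err [14.28890658] tool [-0.0004  0.1592  0.022 ] world [0.5442 0.1389 0.0894] tilt 63.58 roll 0.77 head -16.75
lip rows 126 148
```

View pics/w12.png

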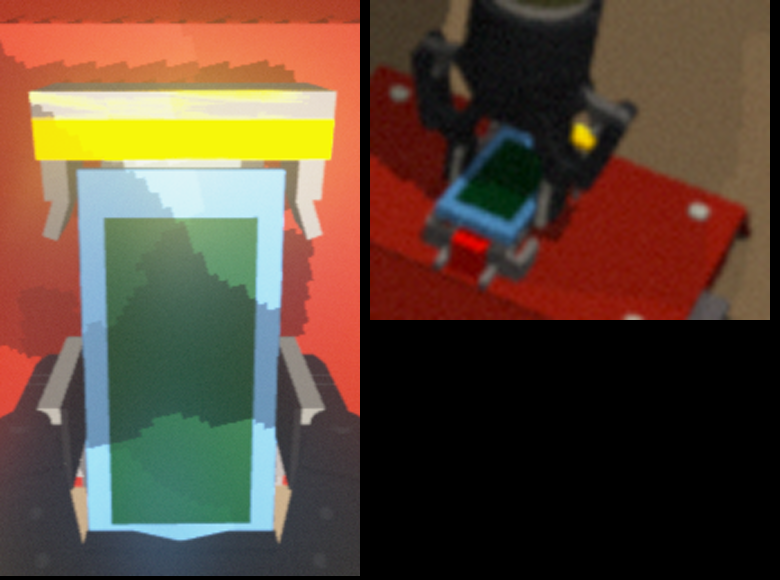

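Emit:
{"op": "send_rows", "data": {
  "increments": "0 0 0.004 0;0 0 0.003 0;0 0 0.003 0;0 0 0 0"
}}

```text
clock: 16.45
tool_pos: [0.5485, 0.1364, 0.2491]
ee_rot: [[0.266, 0.041, -0.963], [0.964, -0.0, 0.266], [0.01, -0.999, -0.04]]
contact_force: [0.3, 0.4, -1.7]
grip_width: 0.0497
```

Run:
```python
from h import *;st=where((0,.161,.0055))
im=robot.snapshot('wrist')
filter_pose(im,st,[(262,153),(378,153),(371.5,356),(268.5,356)],4)
m=lip(im); col=np.where(m.sum(1)>60)[0]; print('lip rows',col.min(),col.max())
```

```text
t 16.45 filter in shield x 1.3 y -0.2 z 88.1 mm head -15.43 tool y [ 0.041 -0.    -0.999] F [ 0.3  0.4 -1.7] w 0.0497Traceback (most recent call last):
  File "<stdin>", line 3, in <module>
  File "h.py", line 32, in filter_pose
    vx,vy,x,y=cv2.fitLine(S,cv2.DIST_HUBER,0,.01,.01).ravel(); L.append(np.cross([x,y,1],[x+vx,y+vy,1]))
              ~~~~~~~~~~~^^^^^^^^^^^^^^^^^^^^^^^^^^^^
cv2.error: OpenCV(4.12.0) /io/opencv/modules/imgproc/src/linefit.cpp:50: error: (-215:Assertion failed) count > 0 in function 'fitLine2D_wods'
```

Emit:
{"op": "send_rows", "data": {
  "increments": "0 0 0.002 0;0 0 0.002 0;0 0 0.002 0;0 0 0 0"
}}

```text
clock: 17.0
tool_pos: [0.5456, 0.1373, 0.2504]
ee_rot: [[0.267, 0.049, -0.963], [0.964, -0.002, 0.267], [0.011, -0.999, -0.048]]
contact_force: [-0.5, -0.5, -1.7]
grip_width: 0.0498
```

Run:
```python
from h import *;st=where((0,.161,.0055))
im=robot.snapshot('wrist'); m=lip(im); col=np.where(m.sum(1)>60)[0]; print('lip rows',col.min(),col.max())
C=cam('wrist',st); 
for r in (col.min(),col.max()+1): print((unproj(C,(318,r),.092)[0,:2]-PK)@U*1e3)
a=cv2.resize(im[60:380,220:420,::-1],None,fx=1.8,fy=1.8,interpolation=cv2.INTER_CUBIC)
s=robot.snapshot('scene'); s=cv2.resize(s[190:270,380:480,::-1],None,fx=4,fy=4,interpolation=cv2.INTER_CUBIC)
W=np.zeros((580,780,3),np.uint8); W[:576,:360]=a; W[:320,370:770]=s; cv2.imwrite('pics/w13.png',W)
```

```text
t 17.00 filter in shield x -0.4 y -0.0 z 89.3 mm head -15.49 tool y [ 0.049 -0.002 -0.999] F [-0.5 -0.5 -1.7] w 0.0498
lip rows 141 177
-60.08045777596816
-44.234425409270585
```

Emit:
{"op": "send_rows", "data": {
  "increments": "0 0.001 0.004 0;0 0 0.004 0;0 0 0 0"
}}

```text
clock: 17.48
tool_pos: [0.543, 0.1381, 0.2516]
ee_rot: [[0.268, 0.064, -0.961], [0.963, -0.007, 0.268], [0.01, -0.998, -0.064]]
contact_force: [0.3, 0.5, -3.6]
grip_width: 0.0499
```

Run:
```python
from h import *;st=where((0,.161,.0055))
```

```text
t 17.48 filter in shield x -0.6 y -0.0 z 90.6 mm head -15.59 tool y [ 0.064 -0.007 -0.998] F [ 0.3  0.5 -3.6] w 0.0499
```

View pics/w13.png

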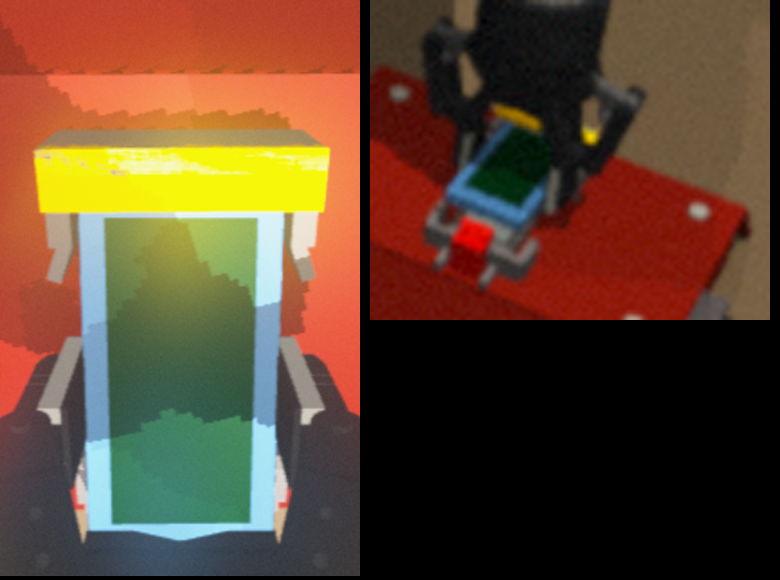

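Emit:
{"op": "send_rows", "data": {
  "increments": "0 0.003 0.001 0;0 0.003 0.001 0;0 0 0 0"
}}

```text
clock: 17.85
tool_pos: [0.5427, 0.1385, 0.2473]
ee_rot: [[0.268, 0.069, -0.961], [0.963, -0.008, 0.268], [0.011, -0.998, -0.069]]
contact_force: [-0.0, -1.3, 3.2]
grip_width: 0.0498
```

Emit:
{"op": "send_rows", "data": {
  "increments": "0 0 0 0;0 0 0 0;0 0 0 0",
  "claw": 1
}}

```text
clock: 18.23
tool_pos: [0.5407, 0.1391, 0.2459]
ee_rot: [[0.268, 0.064, -0.961], [0.963, -0.007, 0.268], [0.011, -0.998, -0.063]]
contact_force: [0.0, -0.1, -0.0]
grip_width: 0.0852
```

Run:
```python
from h import *;st=where((0,.161,.0055))
im=robot.snapshot('wrist'); cv2.imwrite('pics/w14.png',im[:,:,::-1])
for r in robot.regions_of('wrist','filter')[:2]: print(r['score'],r['rect'],rect(r['mask'],cam('wrist',st),.092))
```

```text
t 18.23 filter in shield x -3.2 y 0.3 z 84.8 mm head -15.56 tool y [ 0.064 -0.007 -0.998] F [ 0.  -0.1 -0. ] w 0.0852
0.95 [263.6, 186.3, 381.4, 359.7] (array([0.55339056, 0.1383056 ], dtype=float32), np.float32(0.09844666), np.float32(0.053263176), np.float32(163.44312))
```

Emit:
{"op": "send_rows", "data": {
  "increments": "0 -0.02 0 0;0 -0.03 0 0;0 0 -0.02 0;0 0 -0.014 0;0 0 0 0"
}}

```text
clock: 18.95
tool_pos: [0.5703, 0.1302, 0.2982]
ee_rot: [[0.267, 0.061, -0.962], [0.964, -0.007, 0.267], [0.01, -0.998, -0.06]]
contact_force: [0.4, -0.3, -0.0]
grip_width: 0.0855
```

Emit:
{"op": "send_rows", "data": {
  "increments": "0 0 0 0;0 0 0 0;0 0 0 0;0 0 0 0",
  "claw": 0
}}

```text
clock: 19.45
tool_pos: [0.5685, 0.1305, 0.2966]
ee_rot: [[0.267, 0.056, -0.962], [0.964, -0.007, 0.267], [0.009, -0.998, -0.056]]
contact_force: [-0.3, -0.7, 0.6]
grip_width: 0.0122
```

Run:
```python
from h import *;st=where((0,.173,0))
im=robot.snapshot('wrist'); C=cam('wrist',st)
cv2.imwrite('pics/w15.png',im[:,:,::-1])
for r in robot.regions_of('wrist','filter')[:2]: print(r['score'],r['rect'],rect(r['mask'],C,.092))
```

```text
t 19.45 filter in shield x 30.9 y -0.7 z 123.9 mm head -15.5 tool y [ 0.056 -0.007 -0.998] F [-0.3 -0.7  0.6] w 0.0122
0.96 [278.5, 103.7, 368.3, 267.2] (array([0.5553705 , 0.13676237], dtype=float32), np.float32(0.10333246), np.float32(0.052767053), np.float32(164.50525))
0.63 [0.5, 2.4, 9.0, 63.2] (array([0.42977035, 0.00921539], dtype=float32), np.float32(0.029034758), np.float32(0.003241324), np.float32(143.27199))
```

Emit:
{"op": "send_rows", "data": {
  "increments": "0.001 0.012 0 0;0 0.008 0 0;0 0.004 0 0;0 0.004 0 0;0 0.004 0 0"
}}

```text
clock: 20.18
tool_pos: [0.5711, 0.1314, 0.2634]
ee_rot: [[0.267, 0.058, -0.962], [0.964, -0.006, 0.267], [0.009, -0.998, -0.058]]
contact_force: [-0.8, -0.8, 2.2]
grip_width: -0.0
```

```bash
python3 -c "
from h import *;where((0,.173,0))"
```

```text
t 20.18 filter in shield x 33.4 y 1.0 z 90.7 mm head -15.5 tool y [ 0.058 -0.006 -0.998] F [-0.8 -0.8  2.2] w -0.0
```

Emit:
{"op": "send_rows", "data": {
  "increments": "0 0.004 0 0;0 0.004 0 0;0 0.004 0 0"
}}

```text
clock: 20.55
tool_pos: [0.5712, 0.1314, 0.257]
ee_rot: [[0.266, 0.061, -0.962], [0.964, -0.006, 0.266], [0.01, -0.998, -0.06]]
contact_force: [-17.2, -2.0, 41.2]
grip_width: 0.0003
```

```bash
python3 -c "
from h import *;where((0,.173,0))"
```

```text
t 20.55 filter in shield x 34.0 y 1.1 z 84.4 mm head -15.48 tool y [ 0.061 -0.006 -0.998] F [-17.2  -2.   41.2] w 0.0003
```

Emit:
{"op": "send_rows", "data": {
  "increments": "0 -0.006 0 0;0 -0.03 0 0;0 -0.05 0 0;0 -0.05 0 0;0 -0.04 0.02 0;0 0 0 0"
}}

```text
clock: 21.3
tool_pos: [0.5406, 0.1379, 0.4352]
ee_rot: [[0.267, 0.059, -0.962], [0.964, -0.006, 0.267], [0.01, -0.998, -0.059]]
contact_force: [0.5, 0.4, 0.4]
grip_width: 0.0001
```

Run:
```python
from h import *;st=where((0,.173,0))
im=robot.snapshot('wrist'); C=cam('wrist',st)
for r in robot.regions_of('wrist','filter')[:1]: print(r['score'],r['rect'],rect(r['mask'],C,.084))
for r in robot.regions_of('wrist','latch')[:2]: print('latch',r['score'],r['rect'])
h=hsv(im); k=cv2.resize(im[60:330,220:420,::-1],None,fx=2,fy=2,interpolation=cv2.INTER_CUBIC)
s=robot.snapshot('scene'); s=cv2.resize(s[190:290,380:470,::-1],None,fx=4,fy=4,interpolation=cv2.INTER_CUBIC)
W=np.zeros((540,770,3),np.uint8); W[:540,:400]=k; W[:400,405:765]=s; cv2.imwrite('pics/w16.png',W)
```

```text
t 21.30 filter in shield x 2.5 y -0.9 z 262.5 mm head -15.51 tool y [ 0.059 -0.006 -0.998] F [0.5 0.4 0.4] w 0.0001
0.93 [297.8, 123.3, 346.5, 210.7] (array([0.5540905 , 0.13729984], dtype=float32), np.float32(0.09674297), np.float32(0.050775964), np.float32(164.80205))
latch 0.77 [313.5, 209.1, 325.8, 227.7]
latch 0.54 [196.2, 47.0, 533.7, 228.8]
```

View pics/w16.png

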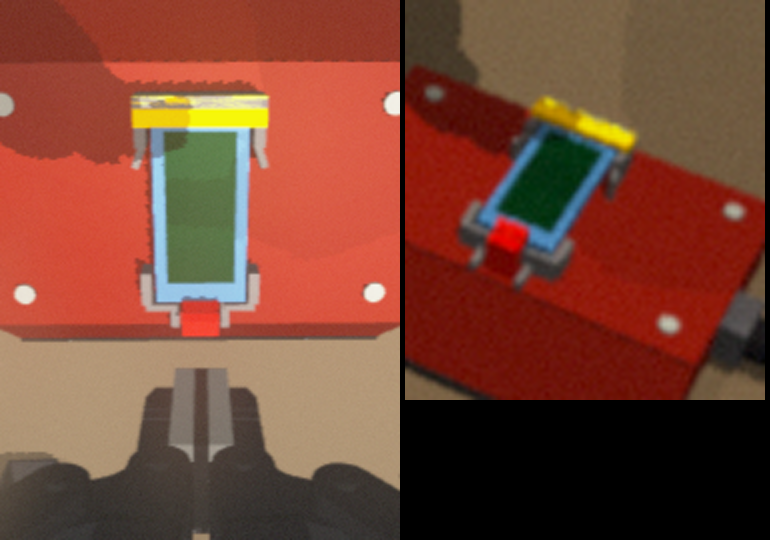

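Run:
```python
from h import *;st=robot.read_state(); C=cam('wrist',st)
for n,uv,z in [('nose',(320,209.3),.0875),('tail edge',(305,211),.084),('lip edge',(320,124),.092),('left',(298,200),.084),('right',(344,200),.084)]:
    d=unproj(C,uv,z)[0,:2]-PK; print(n,(d@U*1e3).round(1),(d@V*1e3).round(1))
robot.sign_off()
```

```text
nose 46.4 -1.5
tail edge 50.0 -18.3
lip edge -46.9 -1.5
left 36.6 -25.8
right 36.8 25.2
the job is handed in; nothing more can be done
```

The filter is seated in the lens holder and latched. I handed the job in at about 21.3 s on the robot's clock, and `sign_off` gives no verdict.

**What I did**
- I picked the middle-sized of the three lookalikes, measured at 109 × 51 mm.
- I tilted it in the grip by lowering its tail onto the edge of the shield's face.
- I slid the front end under the lip until it stopped at the end wall, and let go.
- I pressed the raised end down with the closed fingertips until it snapped under the red latch, then lifted clear.

**Last checks**
- **Latch and lip:** the final picture shows the red nose over the rim at the tail and the front under the yellow lip, with the filter between the guides.
- **Flatness:** the fingertips stopped at 84.4 mm when pressing. The top of a seated filter should be at 84 mm.
- **Force on the robot:** near zero after I lifted away.

**What disagreed or went wrong**
- **Missed entries:** the first two tries came down on the lip, because I started too far back. I lifted off and corrected them.
- **Pressing force:** it peaked at about 41 N at the fingertips. That is above the 40 N limit for the arm and gripper body, but only the fingertips touched.
- **Position reading:** the latch nose and the tail edge both measured about 4 mm short of nominal (46.4 against 50 mm, and 50 against 54 mm). Because they shift together, I took this as picture error. That leaves the closed latch confirmed by the picture, not by an exact measurement.
- **Bystanders:** I never went near the brush, hammer, jar or offcut, but I did not re-measure them at the end.

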